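# Emboss the day card, then hold the spring peg gaping around its edge

## Task

Emboss the sun card that stands in the embosser: press its hand lever all the way down to the stop and let it come fully back up. Then take the big blue spring peg by its two handles, squeeze it wide open and bring it round the upright edge of the card, so that the card reaches well in between the open jaws and neither jaw touches it, ready for a drawing to be slipped in. Leave the card standing in its slot and the toys where they are, and finish like that: still holding the peg squeezed open around the card edge, without letting it close or putting it down.

Things in the scene. Friction and masses are not known exactly. Their poses are not given: they have to be found in the camera images.
- press: Fixed grey-green card embosser: base plate 150 x 130 x 12 mm, on it blocks with tops at 72 mm, about 116 mm long along y; between them a 6 mm slot along the body's y axis through the origin. Origin: middle of the underside, on the shelf. x points from its front (robot side) to its back, z up. A ram between the front cheeks moves with the lever.
- lever_grip (a point): Middle of the lever's black cross handle, a bar 22 mm in diameter, 60 mm long, along the embosser's y. In the embosser's frame it rests at x -137, y -69, z 103 mm and at the stop is at x -149, z 37 mm. The lever arm is 110 mm long, from a shaft along y at x -40, z 50 mm, and at rest slopes up 0.5 rad towards -x.
- press_lever (a joint): Lever angle in rad: 0 at rest (up), grows as the handle is pushed down, stop at 0.62. It springs back by itself: about 3 N at the handle at rest, 10 N at the stop.
- card: Cream card of 4 mm board with an orange sun, 100 mm wide (y), 150 high (z), 4 thick (x). Origin: middle of its bottom edge. Stands loose in the slot (1 mm play each side) on the base plate, axes like the embosser's: top 162 mm above the shelf, 90 mm free above the blocks. Upright edges at y = +50 and -50 mm; the lever is on the -y side.
- peg: Blue wooden spring peg, 126 mm long, 24 mm thick (z), 80 g, loose on its side, jaws roughly to the robot's right. Origin: on the pivot axis, underside. x: along the shut peg to the jaw tips (x = 55 mm); handles end at x = -70 mm. This body is the +y half; the other turns on it. Shut, each handle splays out 0.18 rad; outer faces 39 mm apart at x = -48 mm, 47 mm at the ends.
- peg_spring (a joint): Opening of the peg in rad: 0 shut, stop at 0.38 (jaw tips 20 mm apart, handles parallel, 22 mm over their outer faces). Squeezing 48 mm behind the pivot takes about 3 N to start, 7 N at the stop; let go, it shuts. Between parallel pads each half turns by half the angle, so the middle line stays put.
- jaw_left (a point): Inner face of the tip of the peg's +y half, 53 mm from the pivot, at mid thickness (12 mm above the underside); frame of that half.
- jaw_right (a point): The same point on the other half; shut, the two tips touch.
- hexagon: Navy wooden hexagon block, 60 mm over its corners, 40 mm high; origin under its middle. Bystander.
- oval: Pink oval beech block, 72 x 48 x 30 mm; origin under its middle. Bystander.
- column: Cream maple column, 38 mm diameter, 76 mm high; origin under its middle. Bystander.
- roof: Chipped red roof piece, 70 x 34 x 35 mm; origin under its middle. Bystander.
- car: Green wooden toy car, 80 x 48 x 53 mm; origin under its middle. Bystander.
- ring_blue: Blue stacking ring, 64 mm across, 20 mm high, low on the end dowel of the beech rack (dowels 123 mm high); origin under its middle. Bystander.
- ring_yellow: Yellow stacking ring, 56 mm across, 20 mm high, on top of the blue one. Bystander.
- ring_green: Green stacking ring, 60 mm across, 20 mm high, on the middle dowel. Bystander.
- ring_red: Red stacking ring, 60 mm across, 20 mm high, on the other end dowel. Bystander.
Mind the look-alikes: they are no part of the job. Leave any orange look-alike of the peg alone.

How it is judged:
By the outcome, as a careful person would: the job done as asked, in the order asked, and still so for the second after the job is handed in, while the arm keeps its last pose, push and grip.
It also fails if it takes over 54 s, if anything falls off the work surface, if the arm or the gripper's body presses on something with over 40 N, if the wrist force passes 120 N, or if a joint passes its speed limit or range.

## Robot

A 6-joint arm with a two-finger parallel gripper is mounted at the origin on the work surface. World frame = base frame: x ahead of the robot, y to its left, z up, the work surface at z = 0. Lengths are in m, angles in rad, forces in N, time in s.
With the tool pointing down it reaches from about 0.3 to 0.775 m from the base axis. Payload 14.6 kg.
Tool frame: the origin (TCP) lies on the front face of the gripper's body, between the roots of the fingers; the fingertips stand 97 mm ahead of it and the grasp point (between the pads) lies 78 mm ahead of it; z points along the fingers, y is the line along which they close (so a half turn about z gives the same grasp; the last joint's range is limited). The gripper opens to 94 mm and grips with 3 to 60 N. Pads are 16 mm wide; open, the fingers measure 119 mm over their backs; the gripper's body (75 mm by 177 mm) begins 78 mm behind the grasp point.
Start: joints at [1.24, 0.3, 1.521, -0, 1.321, -0.067], TCP at [0.143, 0.531, 0.303] pointing down, gripper open.
Joint ranges: [-3.03, 3.03], [-0.79, 2.21], [0.23, 2.52], [-1.04, 4.18], [0, 3.07], [-2.55, 2.55]. Speed limits (rad/s): [2.22, 2.22, 2.57, 3.14, 3.14, 3.14].

## Interface

Orientations are given as a rotation vector (axis times angle).
In Python, from plant import ctrl, optics gives the robot as it stands.
- The arm moves only by the tool play_rows, never from a script. Its argument "steps" is one flat list of numbers, 6 for each row, row after row: the shift along the tool's x, y, z in mm, then the turn, a rotation vector about the tool's x, y, z in rad. A call has 1 to 8 rows; each row shifts and turns the commanded pose from where the row before left it, along the tool's axes as they then stand; what a row does not reach is not made up. A row lasts 1/12 s, in which the tool goes at most 41.7 mm and 7.16 degrees, less where a joint would pass 70% of its speed; a pose out of reach is approached as far as the arm can. A call is refused whole if a number of a shift passes 41.7 or a number of a turn 0.125, either way. A call with a gripper value outside its range is refused whole. "jaw" is the opening, from -1 (shut) to 1 (fully open), set as the call begins (left out, the last holds). The fingers move at their own pace and stop on an object; the grip force is fixed at half the most. Time passes only in rows, so rows that do not move let the fingers close. It gives the time, the measured TCP pose, the force, the opening and the grip force at its end, in the units of the state.
- ctrl.get_state(): the state, without advancing time (a new reading comes with each control period).
- optics.grab_frame(name): name is "side" or "top"; returns a dict with "image" (420x560x3 uint8, red, green, blue), "mtx" (3x3 intrinsics, pixels), "dist_coeffs" ([k1, k2, p1, p2, k3] as OpenCV has them; the pictures are not rectified), "R" (3x3) and "t" (3): a world point X has camera coordinates R X + t. Camera axes: x right, y down, z forward; pixel columns grow to the right and rows downward; lengths in m; the calibration is good to about 2 mm. A picture is of the moment at which its call begins. There is no depth.
- ctrl.finish_job(): hands the job in; it is judged then, once.
The state is a dict: "time": time; "joint_positions": joint angles; "joint_vel": joint speeds; "joint_efforts": joint torques, N m; "tool_pos": TCP position; "tool_rot": TCP orientation; "force": force on the tool from outside, world axes, zero at the start; "moment": the same for the moment, N m; "width": finger opening in m; "grip_force": force on a finger pad.
Only numpy, scipy, OpenCV 4.12 (cv2) and the standard library are available. Lean on these libraries where they do the work, as an engineer would, in place of code of your own. Each camera call takes 0.05 s, during which the arm holds its last target. There are 200 camera calls.

## Working session

There is one attempt and no reset: what is moved stays moved. The work goes in short steps, Python scripts to look and compute and a tool call to move; the robot and the scene stay as the last step left them, time stands still between calls to the robot, and variables do not carry over. Pictures are saved under pics/ and viewed, at most 10 in all, crops included, and the job is handed in when it is done.

Besides the shell and the picture viewer there is one more tool, called after ">>>" by a JSON object that holds its "name" and its "arguments". play_rows: Moves the arm, as the interface text tells. Its arguments: {"type":"object","properties":{"steps":{"type":"array"},"jaw":{"type":"number"}},"required":["steps"]}

```bash
mkdir -p pics; cat > h.py <<'E'
import numpy as np, cv2, pickle
from scipy.spatial.transform import Rotation as Ro
def grab(n):
    from plant import optics
    f=optics.grab_frame(n); pickle.dump(f,open(n+'.pkl','wb')); return f
def load(n): return pickle.load(open(n+'.pkl','rb'))
def ray(f,px):
    p=cv2.undistortPoints(np.array(px,float).reshape(-1,1,2),np.array(f['mtx']),np.array(f['dist_coeffs'])).reshape(-1,2)
    d=np.c_[p,np.ones(len(p))]@np.array(f['R']); c=-np.array(f['R']).T@np.array(f['t']); return c,d
def onz(f,px,z):
    c,d=ray(f,px); return c+d*((z-c[2])/d[:,2])[:,None]
def proj(f,X):
    return cv2.projectPoints(np.array(X,float).reshape(-1,3),cv2.Rodrigues(np.array(f['R']))[0],np.array(f['t'],float),np.array(f['mtx']),np.array(f['dist_coeffs']))[0].reshape(-1,2)
def save(f,name): cv2.imwrite('pics/'+name,f['image'][:,:,::-1])
E
python3 - <<'E'
from h import *
from plant import ctrl
print(ctrl.get_state())
for n in('top','side'):
    f=grab(n); save(f,n+'1.png'); print(n,-np.array(f['R']).T@np.array(f['t']),np.array(f['R']).round(2).tolist())
E
```

```text
{'time': 0.0, 'joint_positions': array([ 1.24039237e+00,  3.00443262e-01,  1.52153260e+00, -5.47447743e-06,
        1.32069306e+00, -6.65895290e-02]), 'joint_vel': array([ 0.00176443,  0.00014154,  0.00099021, -0.00112988,  0.00046304,
       -0.00146791]), 'joint_efforts': array([ 2.01685027e-03, -5.31807876e+01, -3.52742279e+01,  7.09387986e-02,
        2.43975897e-02, -8.23350570e-05]), 'tool_pos': array([0.14337459, 0.53084272, 0.30212205]), 'tool_rot': array([-4.13168655e-01, -3.11409578e+00,  1.65893393e-03]), 'force': array([-0.6367192 , -0.98044867, -0.54057556]), 'moment': array([ 0.00509553, -0.06618805, -0.00543205]), 'grip_force': 0.0, 'width': 0.09387872012693046}
top [0.43315191 0.00848952 1.34489647] [[-0.01, -1.0, 0.01], [-1.0, 0.01, -0.07], [0.07, -0.01, -1.0]]
side [ 0.17039618 -0.63684906  0.79292752] [[0.87, -0.49, -0.02], [-0.35, -0.6, -0.72], [0.35, 0.63, -0.69]]
```

View pics/top1.png

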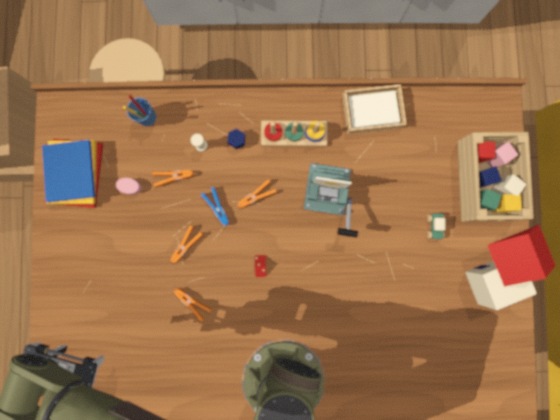

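View pics/side1.png

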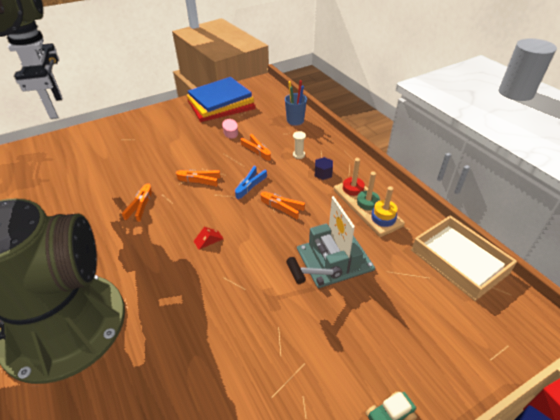

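The top view shows one blue peg at about (215,207). The orange look-alikes are at (173,177), (258,193), (186,243) and (192,303). The task asks for the blue one, so I'll confirm it in an enlarged crop. The embosser is at (328,190) and its black lever handle at (348,232).

```bash
python3 - <<'E'
from h import *
f=load('top');g=load('side')
a=cv2.resize(f['image'][150:270,180:380],None,fx=4,fy=4,interpolation=cv2.INTER_CUBIC)
cv2.imwrite('pics/crop1.png',a[:,:,::-1])
b=cv2.resize(g['image'][150:300,225:385],None,fx=4,fy=4,interpolation=cv2.INTER_CUBIC)
cv2.imwrite('pics/crop2.png',b[:,:,::-1])
# blue peg mask
for n,I,box in(('top',f,(180,180,240,235)),('side',g,(225,160,275,205))):
    h=cv2.cvtColor(I['image'],cv2.COLOR_RGB2HSV)
    m=cv2.inRange(h,(98,120,60),(125,255,255)); k=np.zeros_like(m);x0,y0,x1,y1=box;k[y0:y1,x0:x1]=m[y0:y1,x0:x1]
    c=max(cv2.findContours(k,0,2)[0],key=cv2.contourArea)
    print(n,cv2.contourArea(c),cv2.minAreaRect(c)); hull=cv2.convexHull(c).reshape(-1,2).astype(float)
    P=onz(I,hull,0.024); print(np.c_[hull,P[:,:2].round(4)].tolist())
    for r in k[y0:y1:2,x0:x1]: print(''.join('#' if v else '.' for v in r)) if n=='top' else 0
E
```

```text
top 117.5 ((217.14706420898438, 206.91177368164062), (37.72969055175781, 13.033892631530762), 59.036251068115234)
[[213.0, 188.0, 0.6027, 0.2111], [214.0, 189.0, 0.5995, 0.208], [227.0, 220.0, 0.5019, 0.1676], [227.0, 223.0, 0.4926, 0.1677], [223.0, 223.0, 0.4928, 0.1801], [222.0, 222.0, 0.4959, 0.1832], [219.0, 218.0, 0.5085, 0.1925], [203.0, 196.0, 0.5779, 0.2424], [202.0, 194.0, 0.5843, 0.2456], [212.0, 188.0, 0.6027, 0.2142]]
............................................................
............................................................
............................................................
............................................................
................................##..........................
.................................##.........................
.................................###........................
......................##.........####.......................
.......................###........###.......................
.........................###......####......................
...........................##......####.................
[... 806 characters left out ...]
....................................................
............................................................
............................................................
............................................................
side 304.0 ((249.00003051757812, 181.5), (14.849241256713867, 38.890869140625), 45.0)
[[265.0, 170.0, 0.6039, 0.2173], [265.0, 176.0, 0.5907, 0.193], [263.0, 178.0, 0.5814, 0.188], [245.0, 193.0, 0.5077, 0.1565], [241.0, 196.0, 0.4927, 0.151], [239.0, 197.0, 0.4861, 0.1502], [237.0, 197.0, 0.4814, 0.153], [236.0, 196.0, 0.4808, 0.158], [235.0, 190.0, 0.4892, 0.182], [237.0, 187.0, 0.4995, 0.1907], [252.0, 168.0, 0.5752, 0.2453], [254.0, 166.0, 0.5847, 0.2507]]
```

View pics/crop1.png

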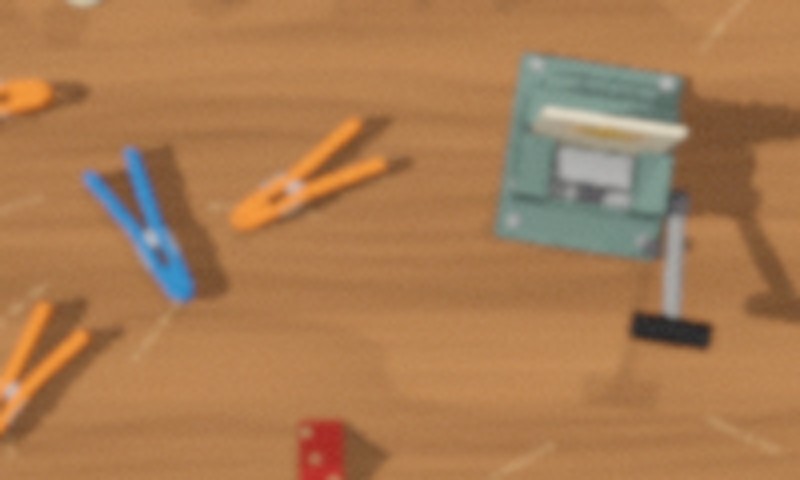

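View pics/crop2.png

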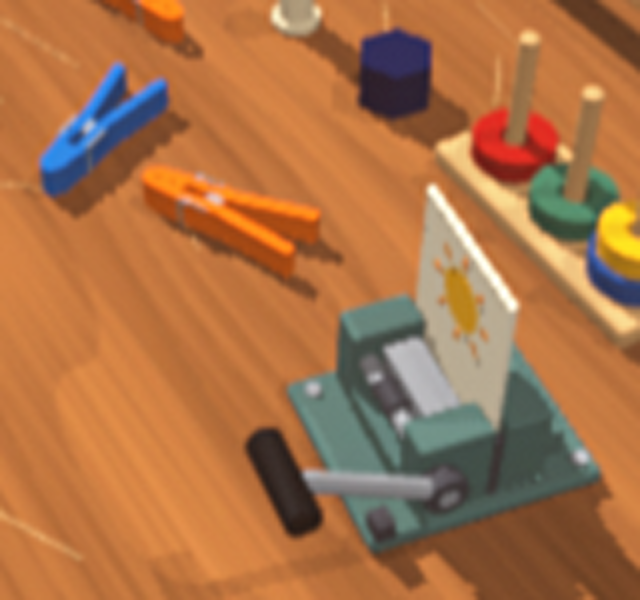

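The crops confirm the only blue peg. In crop 1 its jaw tip is at (182,298), its pivot at (152,238), and its handle ends at (90,175) and (132,152). The plate corners are at (522,53), (687,76), (657,258) and (495,238), and the handle bar runs from (632,327) to (712,335).

```bash
python3 - <<'E'
from h import *
f=load('top');g=load('side')
T=lambda p:(np.array(p)+.5)/4-.5+[180,150]
S=lambda p:(np.array(p)+.5)/4-.5+[225,150]
print('plate',onz(f,T([(522,53),(687,76),(657,258),(495,238)]),.012).round(4).tolist())
print('handle',onz(f,T([(632,327),(712,335)]),.103).round(4).tolist())
print('card top',onz(f,T([(537,112),(687,133)]),.162).round(4).tolist(), 'side',onz(g,S([(432,188),(515,305)]),.162).round(4).tolist())
print('plate side',onz(g,S([(288,388),(378,550),(598,472)]),.012).round(4).tolist())
print('handle side mid',onz(g,S([(285,482)]),.103).round(4).tolist())
print('peg tip,piv,h1,h2',onz(f,T([(184,302),(152,238),(87,173),(131,148)]),.024).round(4).tolist())
print('side peg tip,piv,h1,h2',onz(g,S([(50,160),(90,128),(118,67),(160,83)]),.024).round(4).tolist())
# bystanders rough
for n,z,p in(('ring rack',.12,[(262,135),(327,135)]),('column',.076,[(199,142)])): print(n,onz(f,p,z).round(3).tolist())
E
```

```text
plate [[0.6807, -0.0952, 0.012], [0.6608, -0.2259, 0.012], [0.5164, -0.1985, 0.012], [0.5338, -0.0712, 0.012]]
handle [[0.4604, -0.1649, 0.103], [0.4538, -0.2234, 0.103]]
card top [[0.6108, -0.0933, 0.162], [0.5947, -0.1985, 0.162]] side [[0.6113, -0.0972, 0.162], [0.5961, -0.1931, 0.162]]
plate side [[0.5343, -0.0735, 0.012], [0.5152, -0.201, 0.012], [0.6569, -0.2199, 0.012]]
handle side mid [[0.4571, -0.1926, 0.103]]
peg tip,piv,h1,h2 [[0.486, 0.172, 0.024], [0.5362, 0.1968, 0.024], [0.5878, 0.2475, 0.024], [0.6071, 0.2131, 0.024]]
side peg tip,piv,h1,h2 [[0.495, 0.1804, 0.024], [0.5347, 0.197, 0.024], [0.5842, 0.2489, 0.024], [0.6021, 0.2163, 0.024]]
ring rack [[0.745, 0.053, 0.12], [0.743, -0.138, 0.12]]
column [[0.737, 0.246, 0.076]]
```

>>> {"name": "play_rows", "arguments": {"steps": [0, 0, 0, 0, 0, 0.12, 0, 0, 0, 0, 0, 0.12, 0, 0, 0, 0, 0, 0.12, 0, 0, 0, 0, 0, 0.12, 0, 0, 0, 0, 0, 0.12, 0, 0, 0, 0, 0, 0.12, 0, 0, 0, 0, 0, 0.12, 0, 0, 0, 0, 0, 0.12], "jaw": -1}}

```text
time: 0.77
tool_pos: [0.1434, 0.5309, 0.3023]
tool_rot: [1.812, 2.566, -0.001]
force: [0.0, 0.5, -0.3]
width: 0.0443
grip_force: 0.0
```

>>> {"name": "play_rows", "arguments": {"steps": [0, 0, 0, 0, 0, 0.12, 0, 0, 0, 0, 0, 0.12, 0, 0, 0, 0, 0, 0.12, 0, 0, 0, 0, 0, 0.137, 0, 0, 0, 0, 0, 0]}}

```text
out of range; nothing moved
```

>>> {"name": "play_rows", "arguments": {"steps": [0, 0, 0, 0, 0, 0.124, 0, 0, 0, 0, 0, 0.124, 0, 0, 0, 0, 0, 0.124, 0, 0, 0, 0, 0, 0.124, 0, 0, 0, 0, 0, 0]}}

```text
time: 1.18
tool_pos: [0.1434, 0.5309, 0.3023]
tool_rot: [2.387, 2.042, -0.001]
force: [-0.1, 0.2, -0.2]
width: 0.011
grip_force: 0.0
```

>>> {"name": "play_rows", "arguments": {"steps": [-25, 33, 0, 0, 0, 0, -25, 33, 0, 0, 0, 0, -25, 33, 0, 0, 0, 0, -25, 33, 0, 0, 0, 0, -25, 33, 0, 0, 0, 0, -25, 33, 0, 0, 0, 0, -25, 33, 0, 0, 0, 0, -25, 33, 0, 0, 0, 0]}}

```text
time: 1.85
tool_pos: [0.3757, 0.2922, 0.3027]
tool_rot: [-2.375, -2.056, -0.0]
force: [-0.6, 1.2, 0.3]
width: 0.0002
grip_force: 0.0
```

>>> {"name": "play_rows", "arguments": {"steps": [-39, 12, 0, 0, 0, 0, -39, 12, 0, 0, 0, 0, -39, 12, 0, 0, 0, 0, -39, 12, 0, 0, 0, 0, -39, 12, 0, 0, 0, 0, -39, 12, 0, 0, 0, 0, -39, 12, 0, 0, 0, 0, -39, 12, 0, 0, 0, 0]}}

```text
time: 2.52
tool_pos: [0.4231, -0.0308, 0.3028]
tool_rot: [2.375, 2.056, 0.0]
force: [0.8, 0.4, -1.0]
width: 0.0006
grip_force: 0.0
```

>>> {"name": "play_rows", "arguments": {"steps": [-39, 12, 0, 0, 0, 0, -39, 12, 0, 0, 0, 0, -39, 12, 0, 0, 0, 0, -30, 8, 0, 0, 0, 0, 0, 0, 0, 0, 0, 0]}}

```text
time: 2.93
tool_pos: [0.445, -0.185, 0.3021]
tool_rot: [-2.38, -2.051, 0.001]
force: [0.4, 0.4, -0.0]
width: 0.0007
grip_force: 0.0
```

```bash
cat >> h.py <<'E'
def rel(target,off=0.0):
    from plant import ctrl
    s=ctrl.get_state(); R=Ro.from_rotvec(s['tool_rot']).as_matrix()
    print('pos',s['tool_pos'].round(4),'yaw',round(float(np.arctan2(R[1,0],R[0,0])),4),'z',R[:,2].round(3),'F',s['force'].round(1),'w',round(s['width'],4),'gf',round(s['grip_force'],1),'t',s['time'],'q',s['joint_positions'].round(3))
    print('move mm',((np.array(target)-s['tool_pos'])@R*1000).round(1)); return s,R
E
python3 -c "
from h import *
rel([.4555,-.194,.225])"
```

```text
pos [ 0.445  -0.185   0.3021] yaw 1.4227 z [-0.001 -0.    -1.   ] F [ 0.4  0.4 -0. ] w 0.0007 gf 0.0 t 2.9333 q [-4.700e-01  1.480e-01  1.708e+00 -1.000e-03  1.286e+00 -3.210e-01]
move mm [-7.3 11.7 77.1]
```

>>> {"name": "play_rows", "arguments": {"steps": [-4, 5, 30, 0, 0, 0, -3, 5, 30, 0, 0, 0, 0, 0, 17, 0, 0, 0, 0, 0, 0, 0, 0, 0]}}

```text
time: 3.27
tool_pos: [0.4529, -0.1884, 0.2222]
tool_rot: [-2.372, -2.051, 0.004]
force: [-0.0, -0.3, 0.2]
width: 0.0007
grip_force: 0.0
```

>>> {"name": "play_rows", "arguments": {"steps": [0, 0, 10, 0, 0, 0, 0, -2, 10, 0, 0, 0, 0, -2, 10, 0, 0, 0, 0, -2, 10, 0, 0, 0, 0, -2, 10, 0, 0, 0, 0, -2, 10, 0, 0, 0, 0, 0, 8, 0, 0, 0, 0, 0, 0, 0, 0, 0]}}

```text
time: 3.93
tool_pos: [0.4436, -0.1874, 0.1573]
tool_rot: [-2.378, -2.051, 0.001]
force: [-6.6, 1.7, 8.4]
width: 0.0006
grip_force: 4.0
```

>>> {"name": "play_rows", "arguments": {"steps": [0, 0, 6, 0, 0, 0, 0, 0, 4, 0, 0, 0, 0, 0, 2, 0, 0, 0, 0, 0, 0, 0, 0, 0]}}

```text
time: 4.27
tool_pos: [0.444, -0.1875, 0.1463]
tool_rot: [2.378, 2.051, -0.0]
force: [-5.8, 0.4, 9.2]
width: 0.0005
grip_force: 4.3
```

>>> {"name": "play_rows", "arguments": {"steps": [0, 0, 1, 0, 0, 0, 0, 0, 0, 0, 0, 0]}}

```text
time: 4.43
tool_pos: [0.444, -0.1875, 0.1455]
tool_rot: [2.378, 2.052, 0.0]
force: [-6.4, 1.8, 7.7]
width: 0.0006
grip_force: 4.3
```

>>> {"name": "play_rows", "arguments": {"steps": [0, 0, 1, 0, 0, 0, 0, 0, 0, 0, 0, 0]}}

```text
time: 4.6
tool_pos: [0.4441, -0.1875, 0.1449]
tool_rot: [2.378, 2.051, 0.0]
force: [-7.9, 2.0, 12.8]
width: 0.0005
grip_force: 6.8
```

>>> {"name": "play_rows", "arguments": {"steps": [0, 0, 1, 0, 0, 0, 0, 0, 0, 0, 0, 0]}}

```text
time: 4.77
tool_pos: [0.4441, -0.1876, 0.1444]
tool_rot: [2.378, 2.051, 0.0]
force: [-11.7, 3.2, 22.7]
width: 0.0002
grip_force: 11.2
```

>>> {"name": "play_rows", "arguments": {"steps": [0, 0, 1, 0, 0, 0, 0, 0, 0, 0, 0, 0]}}

```text
time: 4.93
tool_pos: [0.4442, -0.1876, 0.144]
tool_rot: [2.378, 2.051, 0.0]
force: [-14.3, 5.1, 31.0]
width: 0.0001
grip_force: 15.6
```

The force jumps while the position stalls at the predicted height, so the lever is at its stop. Next I raise it.

>>> {"name": "play_rows", "arguments": {"steps": [0, 0, -8, 0, 0, 0, 0, 2, -10, 0, 0, 0, 0, 2, -12, 0, 0, 0, 0, 2, -15, 0, 0, 0, 0, 2, -20, 0, 0, 0, 0, 0, -35, 0, 0, 0, 0, 0, -40, 0, 0, 0, 0, 0, -40, 0, 0, 0]}}

```text
time: 5.6
tool_pos: [0.4516, -0.1884, 0.3239]
tool_rot: [2.378, 2.051, 0.0]
force: [-0.6, 0.2, 1.1]
width: 0.0006
grip_force: 0.0
```

```bash
python3 - <<'E'
from h import *
rel([.5774,.2196,.30])
f=grab('side'); 
b=cv2.resize(f['image'][150:300,225:385],None,fx=4,fy=4,interpolation=cv2.INTER_CUBIC)
cv2.imwrite('pics/crop3.png',b[:,:,::-1])
E
```

```text
pos [ 0.4516 -0.1884  0.3239] yaw 1.4234 z [ 0.001 -0.    -1.   ] F [-0.6  0.2  1.1] w 0.0006 gf 0.0 t 5.6 q [-0.47   0.147  1.658 -0.     1.336 -0.323]
move mm [422.1  64.5  23.8]
```

View pics/crop3.png

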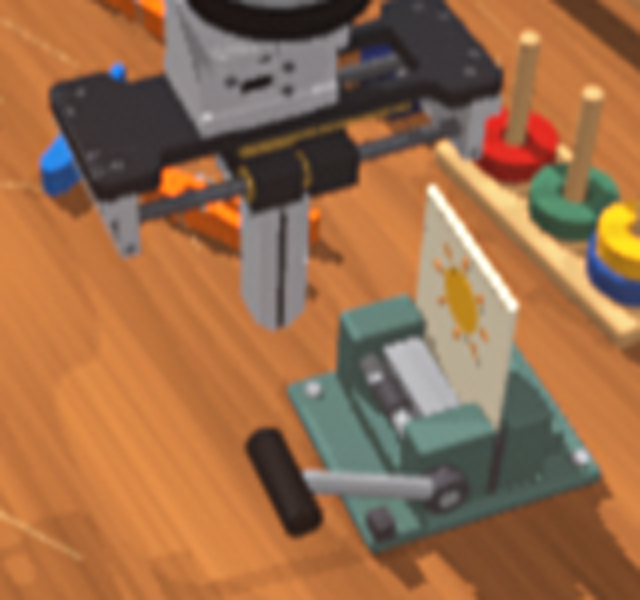

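The lever handle is back at (285,482), the same pixel as at rest. Next is the peg.

>>> {"name": "play_rows", "arguments": {"steps": [39, 6, 2, 0, 0, 0, 39, 6, 2, 0, 0, 0, 39, 6, 2, 0, 0, 0, 39, 6, 2, 0, 0, 0, 39, 6, 2, 0, 0, 0, 39, 6, 2, 0, 0, 0, 39, 6, 2, 0, 0, 0, 39, 6, 2, 0, 0, 0], "jaw": 1}}

```text
time: 6.32
tool_pos: [0.5459, 0.1149, 0.3061]
tool_rot: [2.378, 2.051, 0.002]
force: [1.1, -0.7, 0.7]
width: 0.0504
grip_force: 0.0
```

>>> {"name": "play_rows", "arguments": {"steps": [37, 6, 2, 0, 0, 0, 37, 6, 2, 0, 0, 0, 36, 4, 2, 0, 0, 0, 0, 0, 0, 0, 0, 0.118, 0, 0, 0, 0, 0, 0.118, 0, 0, 0, 0, 0, 0.118, 0, 0, 0, 0, 0, 0.118, 0, 0, 0, 0, 0, 0.118]}}

```text
time: 6.98
tool_pos: [0.5778, 0.2193, 0.2999]
tool_rot: [2.876, 1.263, 0.002]
force: [-0.1, 0.3, -0.8]
width: 0.0939
grip_force: 0.0
```

>>> {"name": "play_rows", "arguments": {"steps": [0, 0, 0, 0, 0, 0.118, 0, 0, 0, 0, 0, 0.118, 0, 0, 0, 0, 0, 0.118, 0, 0, 0, 0, 0, 0, 0, 0, 0, 0, 0, 0]}}

```text
time: 7.4
tool_pos: [0.5778, 0.2191, 0.2999]
tool_rot: [-3.051, -0.751, -0.001]
force: [0.2, -0.7, -0.6]
width: 0.0937
grip_force: 0.0
```

```bash
python3 -c "
from h import *
s,R=rel([.5774,.2196,.101])"
```

```text
pos [0.5778 0.2191 0.2999] yaw 0.4825 z [ 0.001  0.    -1.   ] F [ 0.2 -0.7 -0.6] w 0.0937 gf 0.0 t 7.4 q [0.303 0.455 1.316 0.    1.37  1.392]
move mm [ -0.3  -0.6 198.9]
```

>>> {"name": "play_rows", "arguments": {"steps": [0, 0, 40, 0, 0, 0, 0, 0, 40, 0, 0, 0, 0, 0, 40, 0, 0, 0, 0, 0, 40, 0, 0, 0, 0, 0, 30, 0, 0, 0, 0, 0, 8, 0, 0, 0, 0, 0, 0, 0, 0, 0]}}

```text
time: 7.98
tool_pos: [0.5773, 0.2189, 0.1003]
tool_rot: [3.051, 0.749, -0.005]
force: [0.2, -0.3, 0.1]
width: 0.094
grip_force: 0.0
```

>>> {"name": "play_rows", "arguments": {"steps": [0, 0, 0, 0, 0, 0, 0, 0, 0, 0, 0, 0, 0, 0, 0, 0, 0, 0, 0, 0, 0, 0, 0, 0, 0, 0, 0, 0, 0, 0, 0, 0, 0, 0, 0, 0, 0, 0, 0, 0, 0, 0, 0, 0, 0, 0, 0, 0], "jaw": -1}}

```text
time: 8.65
tool_pos: [0.5779, 0.219, 0.1017]
tool_rot: [-3.052, -0.744, -0.0]
force: [0.7, 0.7, 0.0]
width: 0.0439
grip_force: 0.2
```

>>> {"name": "play_rows", "arguments": {"steps": [0, 0, 0, 0, 0, 0, 0, 0, 0, 0, 0, 0, 0, 0, 0, 0, 0, 0, 0, 0, 0, 0, 0, 0, 0, 0, 0, 0, 0, 0, 0, 0, 0, 0, 0, 0]}}

```text
time: 9.15
tool_pos: [0.578, 0.219, 0.1017]
tool_rot: [3.052, 0.743, 0.0]
force: [-0.2, 0.2, 1.6]
width: 0.02
grip_force: 29.9
```

>>> {"name": "play_rows", "arguments": {"steps": [0, 0, -10, 0, 0, 0, 0, 0, -25, 0, 0, 0, 0, 0, -30, 0, 0, 0, 0, 0, -30, 0, 0, 0, 0, 0, -10, 0, 0, 0, 0, 0, 0, 0, 0, 0]}}

```text
time: 9.65
tool_pos: [0.5786, 0.2192, 0.2098]
tool_rot: [-3.052, -0.743, -0.008]
force: [1.0, 1.1, -1.7]
width: 0.0199
grip_force: 29.9
```

>>> {"name": "play_rows", "arguments": {"steps": [0, 0, 0, 0, 0, -0.094, 0, 0, 0, 0, 0, -0.094, 0, 0, 0, 0, 0, -0.094, 0, 0, 0, 0, 0, -0.094, 0, 0, 0, 0, 0, -0.094, 0, 0, 0, 0, 0, -0.094, 0, 0, 0, 0, 0, -0.094, 0, 0, 0, 0, 0, -0.094]}}

```text
time: 10.32
tool_pos: [0.5774, 0.2188, 0.2045]
tool_rot: [-2.561, -1.818, 0.004]
force: [-0.2, 0.5, -1.0]
width: 0.0197
grip_force: 29.9
```

>>> {"name": "play_rows", "arguments": {"steps": [0, 0, 0, 0, 0, -0.094, 0, 0, 0, 0, 0, -0.094, 0, 0, 0, 0, 0, 0]}}

```text
time: 10.57
tool_pos: [0.5774, 0.2188, 0.2047]
tool_rot: [-2.379, -2.05, 0.004]
force: [-0.5, -0.4, -1.0]
width: 0.02
grip_force: 29.9
```

```bash
python3 -c "
from h import *
s,R=rel([.632,.060,.207])"
```

```text
pos [0.5774 0.2188 0.2047] yaw 1.4222 z [-0.003 -0.001 -1.   ] F [-0.5 -0.4 -1. ] w 0.02 gf 29.9 t 10.5667 q [ 0.303  0.54   1.418 -0.     1.186  0.452]
move mm [-149.    77.5   -2.3]
```

>>> {"name": "play_rows", "arguments": {"steps": [-20, 10, 0, 0, 0, 0, -30, 15, 0, 0, 0, 0, -35, 18, 0, 0, 0, 0, -34, 18, 0, 0, 0, 0, -20, 11, -2, 0, 0, 0, -10, 5, 0, 0, 0, 0, 0, 0, 0, 0, 0, 0, 0, 0, 0, 0, 0, 0]}}

```text
time: 11.23
tool_pos: [0.6309, 0.0606, 0.2078]
tool_rot: [-2.386, -2.042, 0.001]
force: [-0.0, 1.1, -1.1]
width: 0.0199
grip_force: 29.9
```

```bash
python3 - <<'E'
from h import *
s,R=rel([.620,-.0204,.207])
f=grab('top');g=grab('side')
a=cv2.resize(f['image'][100:220,240:380],None,fx=5,fy=5,interpolation=cv2.INTER_CUBIC)
cv2.imwrite('pics/crop4.png',a[:,:,::-1])
b=cv2.resize(g['image'][140:260,240:400],None,fx=5,fy=5,interpolation=cv2.INTER_CUBIC)
cv2.imwrite('pics/crop5.png',b[:,:,::-1])
E
```

```text
pos [0.6309 0.0606 0.2078] yaw 1.416 z [-0.001  0.    -1.   ] F [-0.   1.1 -1.1] w 0.0199 gf 29.9 t 11.2333 q [0.038 0.571 1.363 0.    1.209 0.193]
move mm [-81.7   1.7   0.8]
```

View pics/crop4.png

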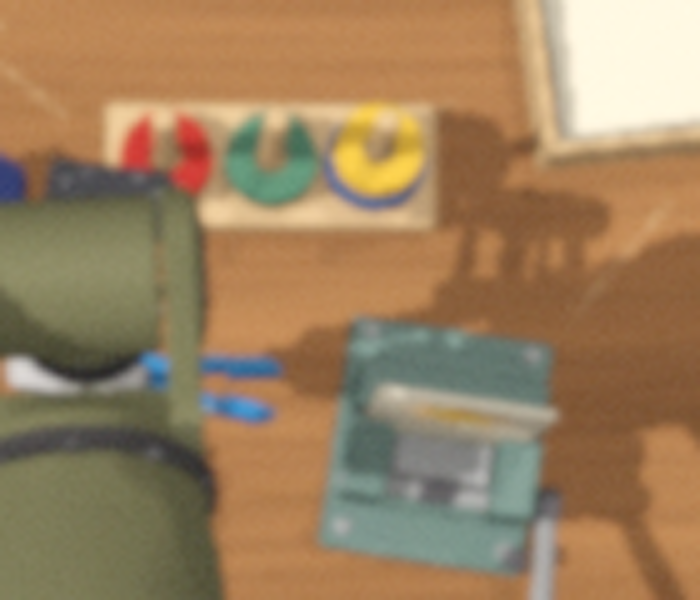

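View pics/crop5.png

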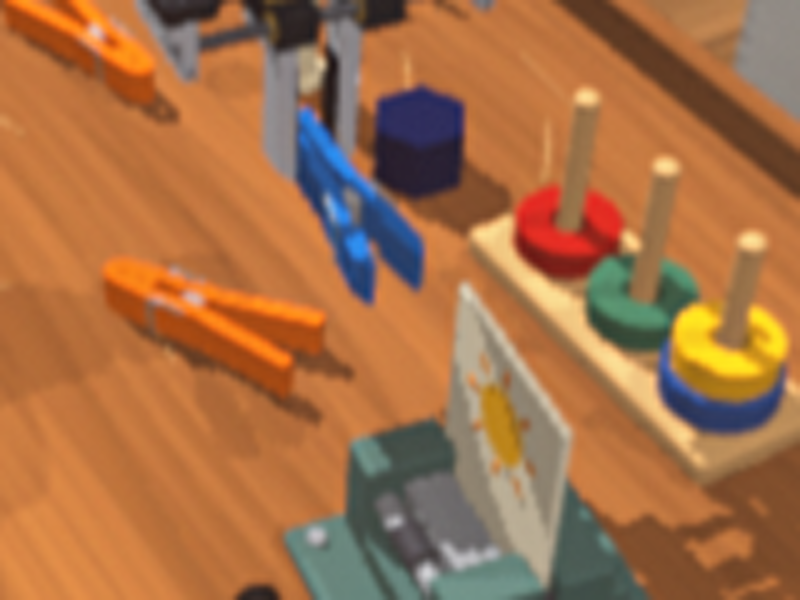

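The top crop shows the open jaws with tips at about (281,367) and (271,408), and the card's top edge running from (378,387) to (557,411). The side crop shows the peg open and well clear of the card, whose top corners are at (464,286) and (571,432).

```bash
python3 - <<'E'
from h import *
f=load('top');g=load('side')
T=lambda p:(np.array(p)+.5)/5-.5+[240,100]
S=lambda p:(np.array(p)+.5)/5-.5+[240,140]
c=np.array([.6309,.0606]);R=Ro.from_euler('z',1.416).as_matrix()[:2,:2]
def show(n,P): # coordinates: along tool x, across tool y(=press x)
    d=(P[:,:2]-c); tx=np.array([np.cos(1.416),np.sin(1.416)]); ty=np.array([tx[1],-tx[0]])
    print(n,P[:,:2].round(4).tolist(),'tool xy mm',np.c_[d@tx,d@ty].round(4).tolist())
show('jaw tips top',onz(f,T([(281,367),(271,408)]),.130))
show('card top (top)',onz(f,T([(378,387),(557,411)]),.162))
show('card top (side)',onz(g,S([(464,286),(571,432)]),.162))
show('jaw tips side bottom corners',onz(g,S([(368,302),(418,288)]),.106))
show('jaw tips side top',onz(g,S([(372,255),(422,240)]),.130))
# automatic: card cream mask edges in the top image
for n,I in(('top',f),('side',g)):
    h=cv2.cvtColor(I['image'],cv2.COLOR_RGB2HSV); m=cv2.inRange(h,(98,120,60),(125,255,255))
    b=(270,165,300,190) if n=='top' else (300,160,328,203)
    ys,xs=np.nonzero(m[b[1]:b[3],b[0]:b[2]]); print(n,len(xs)); 
    for r in m[b[1]:b[3],b[0]:b[2]]: print(''.join('#' if v else '.' for v in r))
E
```

```text
jaw tips top [[0.6297, -0.0441], [0.6059, -0.0379]] tool xy mm [[-0.1036, 0.0149], [-0.1012, -0.0095]]
card top (top) [[0.6125, -0.097], [0.5978, -0.1975]] tool xy mm [[-0.1586, 0.0061], [-0.2601, 0.0071]]
card top (side) [[0.6105, -0.0974], [0.5967, -0.1939]] tool xy mm [[-0.1593, 0.0042], [-0.2567, 0.0054]]
jaw tips side bottom corners [[0.603, -0.0354], [0.6295, -0.0394]] tool xy mm [[-0.0991, -0.0128], [-0.099, 0.014]]
jaw tips side top [[0.6077, -0.0297], [0.6344, -0.0328]] tool xy mm [[-0.0927, -0.009], [-0.0918, 0.0179]]
top 55
..............................
..............................
..............................
..............................
..............................
..............................
#.............................
###...........................
###........##############.....
###.............########......
.##...........................
.#............................
..............................
..............................
..............................
...............###............
..............#######.........
................#######.......
.
[... 771 characters left out ...]
....
..##..###...####............
...#..###....####...........
...##.###....#####..........
....#..###...######.........
.....#.###...#######........
.....#.###...########.......
.....#################......
......################......
......########.########.....
.......#######..########....
........######...#######....
........######...#######....
........######...#######....
........######....######....
.........#####.....#####....
.........#####......####....
..........####.......###....
..........####........##....
...........###..............
............##..............
.............#..............
............................
............................
............................
```

>>> {"name": "play_rows", "arguments": {"steps": [-10, 1, 0, 0, 0, 0, -15, 1, 0, 0, 0, 0, -15, 1, 0, 0, 0, 0, -12, 0, 0, 0, 0, 0, -10, 0, 0, 0, 0, 0, -8, 0, 0, 0, 0, 0, 0, 0, 0, 0, 0, 0, 0, 0, 0, 0, 0, 0]}}

```text
time: 12.0
tool_pos: [0.6236, -0.01, 0.2088]
tool_rot: [2.386, 2.044, 0.0]
force: [-0.0, -0.4, -0.5]
width: 0.02
grip_force: 29.9
```

```bash
python3 - <<'E'
from h import *
s,R=rel([.620,-.0204,.207])
f=grab('top');g=grab('side')
a=cv2.resize(f['image'][160:200,285:355],None,fx=8,fy=8,interpolation=cv2.INTER_CUBIC)
b=cv2.resize(g['image'][165:240,305:375],None,fx=8,fy=8,interpolation=cv2.INTER_CUBIC)
o=np.zeros((600,800,3),np.uint8); 
a=cv2.resize(f['image'][160:200,285:330],None,fx=5,fy=5,interpolation=cv2.INTER_CUBIC)
o[:200,:225]=a; o[:600,230:790]=b
cv2.imwrite('pics/crop6.png',o[:,:,::-1])
E
```

```text
pos [ 0.6236 -0.01    0.2088] yaw 1.4169 z [ 0.  0. -1.] F [-0.  -0.4 -0.5] w 0.02 gf 29.9 t 12.0 q [-0.075  0.547  1.397  0.     1.197  0.079]
move mm [-10.8  -2.    1.7]
```

View pics/crop6.png

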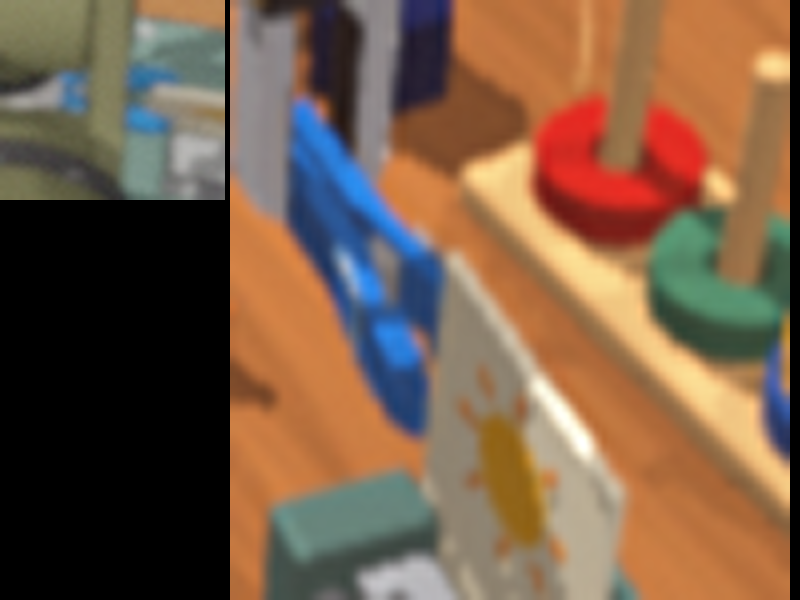

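The combined crop shows the card's edge at (150,95) in the top inset, between the jaw tips at (175,75) and (165,122). Neither jaw overlaps it. I'll measure the side gaps numerically.

```bash
python3 - <<'E'
from h import *
f=load('top')
for c in range(312,322,2):
    print(c,[tuple(int(v) for v in f['image'][r,c]) for r in range(170,190)])
# where card points at given offset would show: press-frame lines via tool frame
p=np.array([.6236,-.010]);t=1.4169;tx=np.array([np.cos(t),np.sin(t)]);ty=np.array([tx[1],-tx[0]])
for nm,a,b,z in(('midline@tip',-101,0,.131),('midline@tip-13',-88,0,.131),('+10',-101,10,.131),('-10',-101,-10,.131),('+19',-101,19,.131),('-19',-101,-19,.131),('card top edge front',-92,-2,.162),('card top back',-92,2,.162),('card at z131',-92,-2,.131)):
    print(nm,proj(f,[*(p+tx*a/1e3+ty*b/1e3),z]).round(1))
E
```

```text
312 [(127, 150, 141), (120, 142, 132), (95, 122, 123), (76, 116, 137), (61, 115, 151), (52, 111, 155), (50, 109, 149), (60, 101, 130), (81, 104, 112), (88, 106, 103), (88, 110, 117), (75, 117, 149), (66, 135, 183), (59, 141, 194), (58, 136, 187), (65, 124, 164), (93, 129, 143), (115, 143, 139), (123, 149, 139), (123, 149, 139)]
314 [(129, 153, 144), (115, 139, 129), (107, 135, 136), (88, 126, 148), (61, 118, 155), (52, 116, 158), (57, 110, 149), (78, 108, 131), (105, 117, 119), (120, 126, 118), (122, 124, 116), (115, 129, 142), (96, 135, 172), (74, 140, 190), (57, 137, 190), (58, 129, 178), (82, 126, 153), (109, 139, 141), (119, 145, 138), (124, 148, 139)]
316 [(102, 122, 114), (101, 124, 116), (108, 136, 135), (94, 130, 147), (70, 120, 154), (64, 118, 158), (100, 126, 152), (143, 146, 149), (158, 154, 144), (153, 145, 130), (145, 138, 122), (137, 132, 124), (120, 130, 143), (89, 130, 166), (65, 129, 177), (58, 122, 169), (84, 125, 151), (109, 136, 138), (117, 141, 135), (117, 142, 132)]
318 [(99, 118, 111), (106, 127, 119), (106, 129, 124), (98, 125, 134), (79, 120, 145), (68, 115, 152), (108, 130, 152), (154, 156, 156), (172, 167, 154), (164, 155, 139), (150, 142, 125), (144, 136, 121), (134, 132, 123), (114, 124, 135), (90, 115, 138), (83, 110, 134), (90, 113, 123), (104, 121, 119), (114, 124, 121), (112, 123, 118)]
320 [(102, 123, 115), (102, 122, 113), (100, 119, 112), (100, 120, 118), (93, 120, 126), (88, 119, 135), (103, 125, 137), (149, 153, 149), (173, 168, 155), (168, 161, 143), (153, 143, 124), (147, 136, 118), (143, 134, 118), (136, 130, 121), (136, 133, 124), (130, 128, 118), (134, 133, 127), (153, 153, 149), (166, 164, 163), (167, 166, 164)]
midline@tip [[318.7 180.1]]
midline@tip-13 [[314.3 179.5]]
+10 [[319.2 176.7]]
-10 [[318.3 183.5]]
+19 [[319.6 173.6]]
-19 [[317.9 186.6]]
card top edge front [[316.5 178.7]]
card top back [[316.7 177.4]]
card at z131 [[315.6 180.3]]
```

>>> {"name": "play_rows", "arguments": {"steps": [-3, -0.5, 0, 0, 0, 0, -3, 0, 0, 0, 0, 0, -3, 0, 0, 0, 0, 0, 0, 0, 0, 0, 0, 0, 0, 0, 0, 0, 0, 0, 0, 0, 0, 0, 0, 0]}}

```text
time: 12.6
tool_pos: [0.6217, -0.0184, 0.2087]
tool_rot: [-2.385, -2.045, -0.0]
force: [-0.9, -0.2, 0.1]
width: 0.0202
grip_force: 29.9
```

```bash
python3 - <<'E'
from h import *
s,R=rel([.620,-.0204,.207]); print(s['moment'].round(2))
f=grab('top');g=grab('side')
o=np.zeros((600,800,3),np.uint8)
o[:420,:400]=cv2.resize(f['image'][160:202,295:335],None,fx=10,fy=10,interpolation=cv2.INTER_CUBIC)
o[:600,410:800]=cv2.resize(g['image'][170:230,315:354],None,fx=10,fy=10,interpolation=cv2.INTER_CUBIC)
cv2.imwrite('pics/crop7.png',o[:,:,::-1])
for c in range(310,324,2): print(c,[tuple(int(v) for v in f['image'][r,c]) for r in range(172,188)])
E
```

```text
pos [ 0.6217 -0.0184  0.2087] yaw 1.4178 z [ 0.  0. -1.] F [-0.9 -0.2  0.1] w 0.0202 gf 29.9 t 12.6 q [-0.088  0.544  1.402  0.     1.196  0.065]
move mm [-2.2 -1.4  1.7]
[-0.03  0.04 -0.04]
310 [(130, 127, 92), (130, 129, 94), (132, 128, 96), (131, 129, 96), (129, 128, 93), (132, 128, 96), (129, 127, 92), (131, 128, 94), (131, 129, 94), (129, 127, 91), (131, 130, 95), (129, 127, 93), (131, 129, 94), (131, 128, 94), (132, 130, 95), (134, 131, 96)]
312 [(126, 126, 94), (126, 126, 96), (125, 125, 95), (125, 125, 95), (125, 124, 96), (125, 124, 95), (127, 125, 94), (129, 127, 95), (126, 125, 93), (125, 126, 94), (126, 127, 100), (122, 124, 101), (124, 125, 107), (124, 126, 107), (127, 128, 102), (127, 129, 99)]
314 [(111, 123, 109), (105, 123, 120), (92, 118, 131), (85, 114, 135), (87, 115, 135), (97, 115, 126), (109, 115, 114), (121, 122, 108), (125, 124, 107), (117, 120, 115), (95, 116, 133), (80, 122, 158), (77, 130, 170), (76, 122, 159), (92, 124, 143), (110, 134, 131)]
316 [(109, 133, 127), (100, 132, 140), (76, 121, 151), (68, 119, 159), (102, 130, 160), (145, 151, 158), (158, 155
[... 271 characters left out ...]
 159), (164, 156, 141), (149, 143, 124), (140, 134, 124), (127, 136, 146), (95, 136, 173), (71, 140, 190), (56, 133, 185), (66, 123, 165), (88, 119, 137)]
320 [(108, 129, 124), (108, 135, 137), (92, 131, 150), (68, 121, 158), (87, 125, 157), (139, 149, 158), (171, 167, 157), (166, 159, 144), (152, 143, 124), (145, 135, 117), (138, 135, 130), (118, 134, 151), (88, 130, 166), (70, 122, 165), (103, 127, 155), (145, 149, 157)]
322 [(102, 123, 115), (101, 124, 121), (95, 124, 132), (84, 120, 145), (85, 121, 148), (133, 141, 149), (171, 165, 155), (172, 163, 146), (155, 144, 126), (150, 136, 114), (146, 132, 113), (136, 129, 118), (124, 125, 128), (119, 125, 129), (133, 135, 137), (164, 164, 163)]
```

View pics/crop7.png

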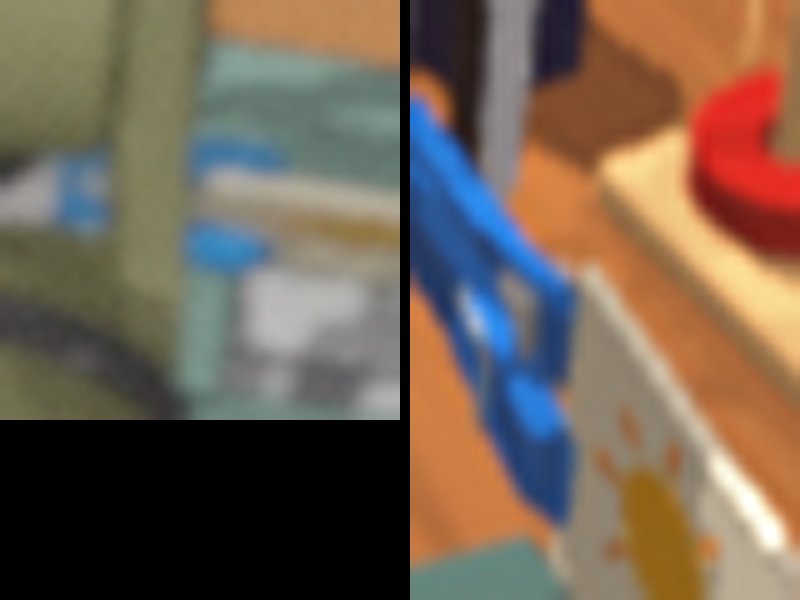

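>>> {"name": "play_rows", "arguments": {"steps": [-2, 0, 0, 0, 0, 0, -2, 0, 0, 0, 0, 0, 0, 0, 0, 0, 0, 0, 0, 0, 0, 0, 0, 0, 0, 0, 0, 0, 0, 0, 0, 0, 0, 0, 0, 0]}}

```text
time: 13.2
tool_pos: [0.6211, -0.0224, 0.2086]
tool_rot: [-2.385, -2.045, -0.0]
force: [-0.5, 0.4, -0.8]
width: 0.0196
grip_force: 29.9
```

```bash
python3 - <<'E'
from h import *
from plant import ctrl
s,R=rel([.620,-.0204,.207])
a=load('side')['image'].astype(int); g=grab('side'); b=g['image'].astype(int)
d=np.abs(a-b).sum(2)[170:260,335:375]  # card/press area right of the jaws
t=load('top')['image'].astype(int); t2=grab('top')['image'].astype(int)
print('card area change',d.mean(),d.max(),'top',np.abs(t-t2).sum(2)[174:182,326:352].max())
for c in (316,319): print(c,[tuple(int(v) for v in t2[r,c]) for r in range(172,188)])
E
```

```text
pos [ 0.6211 -0.0224  0.2086] yaw 1.4178 z [-0.  0. -1.] F [-0.5  0.4 -0.8] w 0.0196 gf 29.9 t 13.2 q [-0.095  0.543  1.404  0.     1.195  0.058]
move mm [ 1.8 -1.4  1.6]
card area change 4.0225 212 top 105
316 [(106, 119, 106), (102, 119, 117), (89, 115, 130), (87, 118, 141), (116, 132, 146), (151, 153, 149), (160, 156, 142), (149, 142, 124), (136, 131, 113), (127, 126, 121), (103, 123, 142), (80, 126, 168), (70, 128, 174), (67, 120, 163), (80, 118, 144), (103, 129, 132)]
319 [(109, 131, 124), (107, 136, 139), (87, 128, 150), (70, 122, 158), (102, 134, 164), (151, 160, 167), (174, 170, 162), (166, 159, 144), (151, 143, 126), (142, 136, 124), (127, 134, 143), (104, 139, 172), (72, 139, 188), (57, 135, 187), (69, 126, 171), (101, 127, 150)]
```

```bash
python3 - <<'E'
from h import *
f=load('top');g=load('side')
o=np.zeros((600,800,3),np.uint8)
o[:300,:300]=cv2.resize(f['image'][160:210,300:350],None,fx=6,fy=6,interpolation=cv2.INTER_CUBIC)
g=grab('side')
o[:600,310:800]=cv2.resize(g['image'][165:250,315:385],None,fx=7,fy=7,interpolation=cv2.INTER_CUBIC)[:600]
cv2.imwrite('pics/crop8.png',o[:,:,::-1])
E
```

```text
Traceback (most recent call last):
ValueError: could not broadcast input array from shape (595,490,3) into shape (600,490,3)
```

```bash
python3 - <<'E'
from h import *
f=load('top');g=load('side')
o=np.zeros((600,800,3),np.uint8)
o[:300,:300]=cv2.resize(f['image'][160:210,300:350],None,fx=6,fy=6,interpolation=cv2.INTER_CUBIC)
o[:595,310:800]=cv2.resize(g['image'][165:250,315:385],None,fx=7,fy=7,interpolation=cv2.INTER_CUBIC)
cv2.imwrite('pics/crop8.png',o[:,:,::-1])
E
```

```text
(no output)
```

View pics/crop8.png

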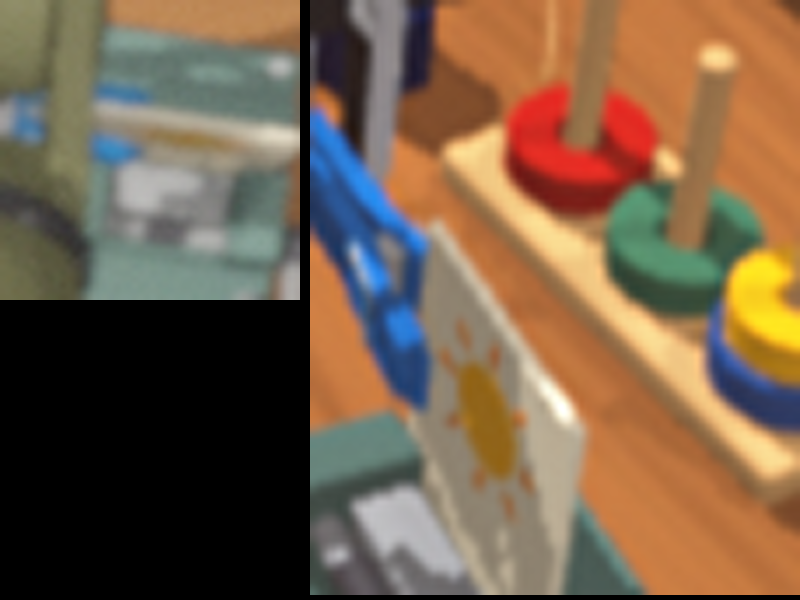

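The card stands upright at (500,400). The front jaw overlaps it at (425,350) and the back jaw is behind it. The top inset shows clear gaps on both sides of the card. I'm handing it in.

```bash
python3 -c "
from plant import ctrl
print(ctrl.finish_job())"
```

```text
the job is handed in; nothing more can be done
None
```

I pressed the embosser lever to its stop and it came fully back up; the arm now holds the blue peg squeezed open around the card's left (+y) edge, about 25 mm in by my estimate. No contact force showed, the card still stands in its slot, and the job is handed in at about 13 s.

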